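# Hold a shaft collar on the flat of a bench drive

### The job

On the bench drive, first turn the bar-shaped selector to neutral, the mark shaped like an open ring, and only then take the upright steel shaft in the fingers and turn it until its flat faces the white wedge mark on the housing. Then pick up the metal collar and lower it upright over the shaft with its set screw on the flat and pointing out over the wedge, and finish still holding it there, with the screw halfway down the flat, ready for someone to tighten it. Leave everything else on the table where it is.

Things in the scene. Friction and masses are not known exactly. Their poses are not given: they have to be found in the camera images.
- drive: Bench drive, grey housing 110 (x) x 210 (y) x 45 mm high, fixed. Origin at the centre of its underside, z up, -x roughly towards the robot. On top, at y = +60 mm, the selector on a round black plate; at y = -60 mm the vertical output shaft in a flange 52 mm across, 10 mm high. From 28 to 51 mm on the -x side of the shaft axis lies a flat white wedge mark, its point towards the shaft.
- selector (a joint): Selector angle, rad, growing clockwise from above. Spring detents at 0, 0.6, 1.2, 1.8 (stops -0.12, 1.92); snaps to the nearest when let go; turning takes up to 0.15 N m. 1.2 is neutral, a white open ring 11 mm across; small white pips mark the others. Pointer heading in the drive's frame (from +x, anticlockwise): pi + 0.9 - angle. Starts near or between 0 and 0.6.
- selector_grip (a point): Point on the selector's axis, 65 mm above the table, mid-grip: a grey bar 46 mm long, 13 mm thick, 52 to 74 mm above the table. Its x axis runs along the bar to the end with the white line and nose (the pointer), z up; fingers close along its y. Below the bar a disc 42 mm across, top 53 mm above the table.
- shaft (a joint): Angle of the output shaft, rad, growing anticlockwise seen from above; 0 when the flat faces the wedge mark (the drive's -x). Turns either way against a steady drag of about 0.03 N m and stays where it is left, whatever the selector's position. Starts between 0.5 and 1.3.
- shaft_top (a point): Centre of the shaft's top end, 105 mm above the table, axis vertical. The shaft is plain steel, 20 mm in diameter, chamfered 2.5 mm at the top. Frame turns with the shaft: -x is the way the flat faces.
- flat_center (a point): Middle of the single flat on the shaft, 87 mm above the table. The flat is 36 mm long, from 69 mm above the table to the shaft's top, 16.7 mm wide, 5.5 mm from the axis: the shaft is 15.5 mm across it and 20 mm elsewhere (fingers feel the difference). Its lower end is a ledge that stops a set screw. -x points straight out of the flat.
- collar: Loose shaft collar of bare aluminium, a ring 40 mm outside, bore 23 mm, 16 mm high, about 0.1 kg, lying flat on the table between the drive and the robot. Origin at the centre of its underside, z up along the bore; its set screw points along -x. Best gripped across its y.
- collar_center (a point): Centre of the collar, on the bore axis, 8 mm above its underside.
- screw_outer_end (a point): Outer end of the collar's set screw, a dark steel rod 6 mm in diameter at half the collar's height, fixed in the collar; it stands out 5.5 mm from the rim, 25.5 mm from the bore axis, on the collar's -x side.
- screw_tip (a point): Inner end of the set screw, 7 mm from the bore axis: it stands 4.5 mm into the bore, so the collar goes down over the shaft only with the screw on the flat's side.
- vial: Bystander: small capped vial, 23 mm across, 54 mm high, standing on the right. Origin at its underside.
- slide_case: Bystander: flat grey case 96 x 62 x 26 mm, beyond the drive. Origin at its underside.
- bench_timer: Bystander: white timer 66 x 62 x 18 mm lying on its back, near the robot. Origin at its underside.
- pen: Bystander: marker pen 138 mm long, 15 mm thick, lying on the near right. Origin at its underside.
Not all that is in view belongs to the job. Of the things that look like the collar, the largest one is meant.

How it is judged (in metres and radians):
On the way, in this order (a step that is already met when the one before it is completed fails the run):
1. the selector stands in neutral (the ring mark) (value of joint selector between 1.05 and 1.35 rad), for 0.2 s.
2. the fingers hold the shaft with its flat facing the wedge mark (value of joint shaft between -0.15 and 0.15 rad and contact force between the fingers and shaft above 1 N), for 0.2 s.
3. the collar is on the shaft, its set screw halfway down the flat and over the wedge (horizontal distance between collar_center and shaft_top below 0.0035 m and z of screw_tip in the frame of flat_center between -0.007 and 0.007 m and y of screw_outer_end in the frame of drive between -0.0665 and -0.0535 m and x of screw_outer_end in the frame of drive below -0.015 m and angle between collar's own z axis and vertical below 0.12 rad), for 0.2 s.
At the end, for the whole second after the job is handed in: Selector within 0.15 rad of neutral, shaft within 0.2 rad of the wedge; collar at rest in the fingers, within 3.5 mm of the shaft axis, level within 0.12 rad, set screw within 7 mm of halfway down the flat, its outer end within 6.5 mm sideways of the wedge line (all of step 1 and all of step 3 and value of joint shaft between -0.2 and 0.2 rad and contact force between the fingers and collar above 1 N and linear speed of collar below 0.02 m/s); the arm keeps its last pose, push and grip.
It fails at once if the shaft is turned while the selector is not in neutral (not (value of joint selector between 0.95 and 1.45 rad) and distance of flat_center from where it was at the start of the episode above 0.002 m).
It fails at once if a bystander is moved by more than 25 mm (distance of any of vial, slide_case, bench_timer, pen from where it was at the start of the episode above 0.025 m).
It also fails if it takes over 72 s, if anything falls off the work surface, if the arm or the gripper's body presses on something with over 40 N, if the wrist force passes 120 N, or if a joint passes its speed limit or range.

### The arm

A 7-joint arm with a two-finger parallel gripper is mounted at the origin on the work surface; the furniture and walls round the work are solid. World frame = base frame: x ahead of the robot, y to its left, z up, the work surface at z = 0. Lengths are in m, angles in degrees, forces in N, time in s.
With the tool pointing down it reaches from about 0.425 to 1.025 m from the base axis. Payload 3.6 kg.
Tool frame: the origin (TCP) lies at the very end of the fingers, on their centre line; the grasp point (between the pads) lies r.tcp_to_grasp behind it (r.tcp_to_grasp is the distance from the TCP to the grasp point, in m); z points along the fingers, y is the direction in which the jaws open and shut (so a half turn about z gives the same grasp; the last joint's range is limited). The gripper opens to 85 mm and grips with 20 to 120 N. Pads are 22 mm wide; open, the fingers measure 114 mm over their backs; the gripper's body (76 mm by 85 mm) begins 54 mm behind the grasp point. The pads swing forward as they close: fully open they stand 13 mm farther back than shut.
Start: joints at [58.986, 33.873, 2.773, 92.16, -1.908, 54.013, -1.931], TCP at [0.314, -0.654, 0.231] pointing down, gripper open.
Joint ranges: [-153.93, 153.93], [-27.13, 128.08], [-72.61, 78.16], [10.71, 143.7], [-87.88, 267.88], [4.46, 118.87], [-176.78, 176.78]. Speed limits (degrees/s): [147.25, 147.25, 180, 180, 180, 180, 180].

### API

Orientations are given as [roll, pitch, yaw] about the fixed x, y, z axes, in that order (R = Rz(yaw) Ry(pitch) Rx(roll)).
In Python, from rig import r gives the robot as it stands. The module is installed in compiled form; this text tells all that it offers.
- The arm moves only by the shell command python3 -m creep 'ROWS' [FORCE]. ROWS is JSON, one flat list of numbers, 7 for each row, row after row: the shift along the tool's x, y, z in mm, then the turn, a rotation vector about the tool's x, y, z in units of 8 degrees (1.0 is 8 degrees), then the opening, from 0 (shut) to 1 (fully open). In form: [x, y, z, wx, wy, wz, fingers, x, y, z, wx, wy, wz, fingers, ...]. A call has exactly 5 rows; each row is the pose to reach, as a shift and turn from the pose commanded when the call began, along the tool's axes at that moment; what a row does not reach only later rows make up. A row lasts 1/8 s, in which the tool goes at most 62.5 mm and 10.7 degrees, less where a joint would pass 70% of its speed; a pose out of reach is approached as far as the arm can. A call with a gripper value outside its range is refused whole. The fingers move at their own pace and stop on an object; FORCE is the grip in N (left out, the last holds). Time passes only in rows, so rows that repeat a pose let the fingers close, or fill a call up. It gives the time, the measured TCP pose, the force and the opening at its end, in the units of the state.
- r.state(): the state, without advancing time (a new reading comes with each control period).
- r.read_camera(name): name is "side" or "top"; returns a dict with "img" (480x640x3 uint8, red, green, blue), "fx", "fy", "cx", "cy" (pixels), "dist" ([k1, k2, p1, p2, k3] as OpenCV has them; the pictures are not rectified), "extrinsics" (4x4, takes a point from world to camera coordinates). Camera axes: x right, y up, looking along -z (the intrinsics and any distortion apply to the point x, -y, -z); pixel columns grow to the right and rows downward; lengths in m; the calibration is good to about 2 mm. A picture is of the moment at which its call begins. There is no depth.
- r.finish_job(): hands the job in, once; it reports no verdict.
The state is a dict: "t": time; "qpos": joint angles; "joint_vel": joint speeds; "tau": joint torques, N m; "tool_pos": TCP position; "orientation": TCP orientation; "force": force on the tool from outside, world axes, zero at the start; "wrist_torque": the same for the moment, N m; "finger_gap": opening from 0.0 (shut) to 1.0 (fully open).
Only numpy, scipy, OpenCV 4.12 (cv2) and the standard library are available. Lean on these libraries where they do the work, as an engineer would, in place of code of your own. Each camera call takes 0.05 s, during which the arm holds its last target.

## Working session

There is one attempt and no reset: what is moved stays moved. The work goes in short steps, Python scripts to look and compute and a shell command to move; the robot and the scene stay as the last step left them, time stands still between calls to the robot, and variables do not carry over. Pictures are saved under pics/ and viewed, and the job is handed in when it is done.

```bash
ls; mkdir -p pics; python3 - <<'E'
from rig import r
import cv2
s=r.state();print(s, r.tcp_to_grasp)
for n in("side","top"):
    c=r.read_camera(n);cv2.imwrite(f"pics/{n}0.png",c["img"][:,:,::-1]);print(n,c["fx"],c["fy"],c["cx"],c["cy"],c["dist"],c["extrinsics"])
E
```

```text
pics
{'t': 0.0, 'qpos': array([58.98471778, 33.92429453,  2.76660559, 92.23702065, -1.90934529,
       54.0111865 , -1.93184358]), 'joint_vel': array([ 0.02207363, -0.00606547, -0.05506606,  0.03911261, -0.05653535,
       -0.08079735, -0.0085413 ]), 'tau': array([-7.50530453e-04, -5.48689127e+01,  1.54619079e+00, -1.98127055e+01,
        9.24471882e-03,  8.86132446e-03,  1.84179072e-05]), 'tool_pos': array([ 0.31358694, -0.65275676,  0.2301546 ]), 'orientation': array([-1.79873728e+02,  5.54719668e-03,  2.56615644e+01]), 'force': array([ 0.36357109,  0.19578177, -0.8011925 ]), 'wrist_torque': array([-0.00785948,  0.01160679, -0.00693724]), 'finger_gap': 0.9982045936611303} 0.0187
side 520.5580008900021 520.5580008900021 322.9650879359524 240.6779066216503 [0.00120703 0.         0.         0.         0.        ] [[ 0.99776619  0.06643671  0.00698522 -0.52119827]
 [-0.03827772  0.48288378  0.87484746  0.06426086]
 [ 0.05474893 -0.87316059  0.48434815 -1.23727968]
 [ 0.          0.          0.          1.        ]]
top 613.7993031495132 613.7993031495132 306.72283894581625 236.23761209250944 [0.04413553 0.         0.         0.         0.        ] [[-0.0046807  -0.99998833  0.00119823 -0.24548274]
 [ 0.994292   -0.0045263   0.10659704 -0.56952043]
 [-0.10659037  0.00169034  0.99430158 -1.14851036]
 [ 0.          0.          0.          1.        ]]
```

View pics/side0.png

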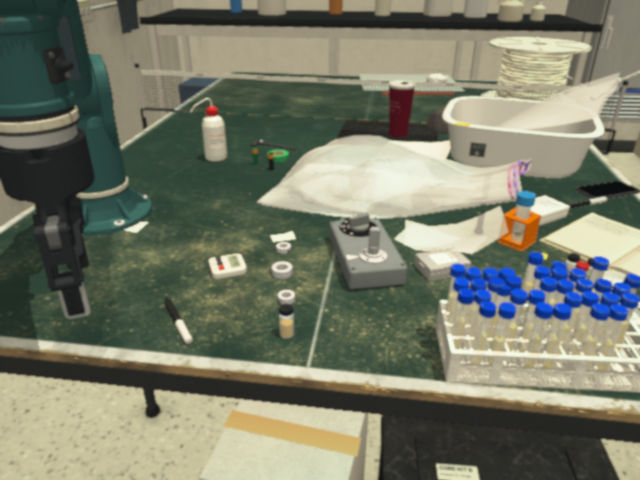

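View pics/top0.png

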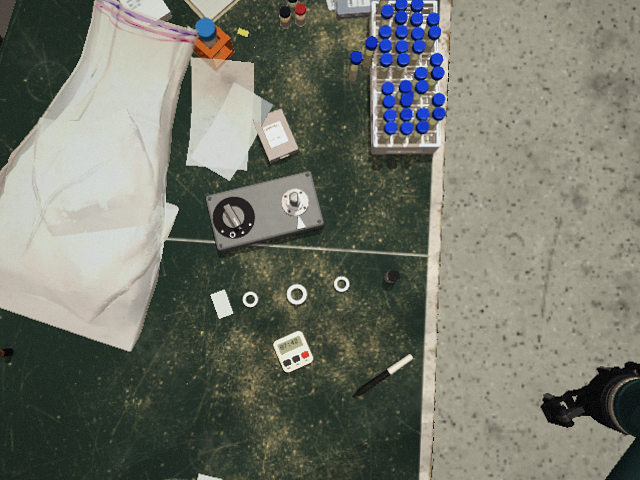

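The side view shows the drive at about (368,250) and the rings at (283,247), (282,269) and (287,297). In the top view the drive is at (265,212), with the selector at (233,216) and the shaft at (296,202). Three rings in the top view could be the collar: (250,299), (297,294) and (342,284). The middle one looks largest, so I'll check it in a crop.

```bash
python3 - <<'E'
import cv2,numpy as np
t=cv2.imread("pics/top0.png");s=cv2.imread("pics/side0.png")
a=cv2.resize(t[265:320,230:365],(800,326),interpolation=cv2.INTER_CUBIC)
b=cv2.resize(t[165:255,200:330],(780,540),interpolation=cv2.INTER_CUBIC)
c=cv2.resize(s[205:310,260:410],(800,560),interpolation=cv2.INTER_CUBIC)
for n,i in zip("abc",(a,b,c)):cv2.imwrite(f"pics/crop_{n}.png",i)
E
```

```text
(no output)
```

View pics/crop_a.png

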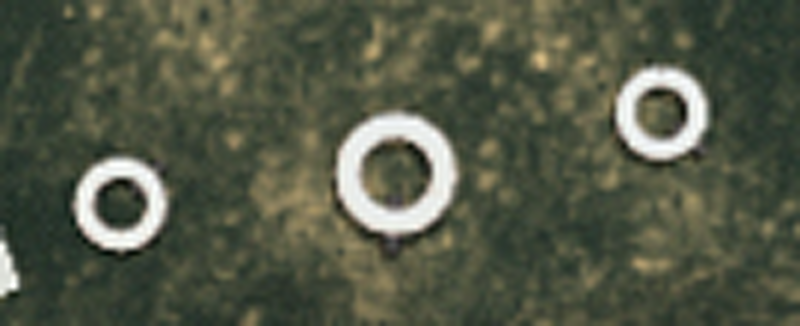

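View pics/crop_b.png

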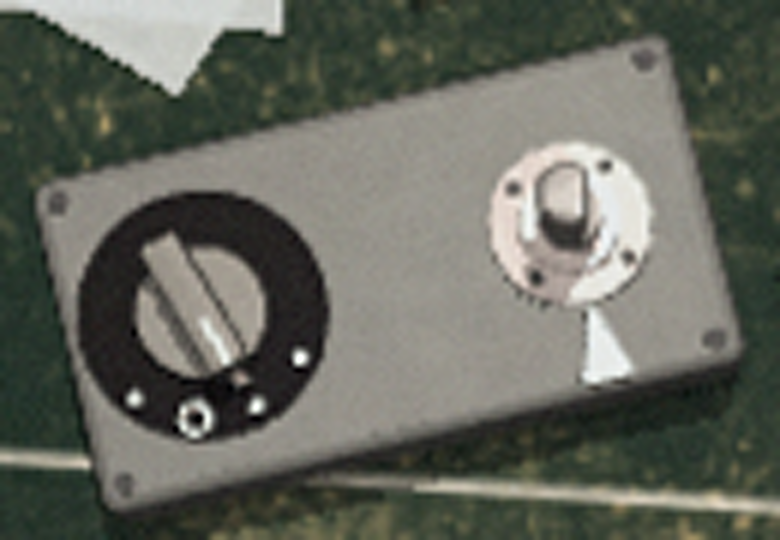

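View pics/crop_c.png

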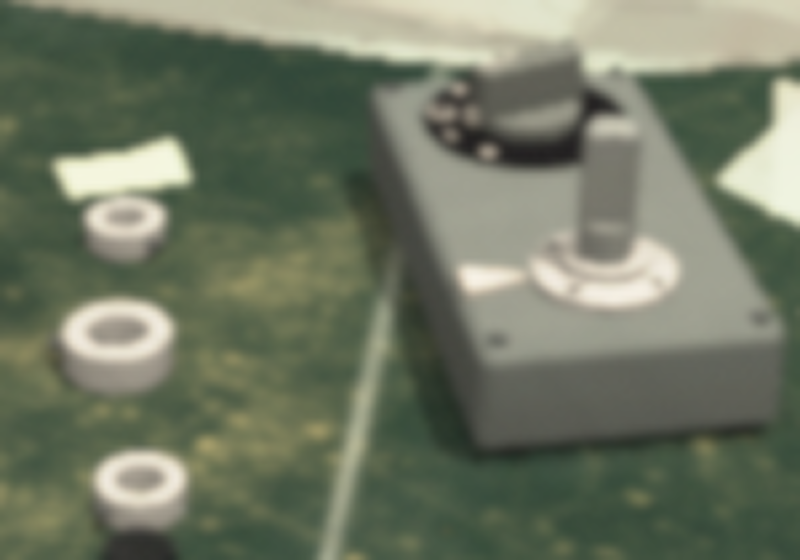

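The middle ring at (297,294) is clearly the largest. Its dark set screw points down in the image, towards the robot. The selector nose is between the two right-hand pips, and the ring mark is at crop (195,417). Next I'll measure positions.

```bash
cat > h.py <<'E'
import numpy as np,cv2
from rig import r
def cal(n):
    c=r.read_camera(n);K=np.array([[c["fx"],0,c["cx"]],[0,c["fy"],c["cy"]],[0,0,1]]);return c,K
def ray(c,K,uv):
    p=cv2.undistortPoints(np.array([[uv]],float),K,np.array(c["dist"]))[0,0]
    E=np.array(c["extrinsics"]);R=E[:3,:3];t=E[:3,3]
    return -R.T@t, R.T@np.array([p[0],-p[1],-1.])
def onz(c,K,uv,z):
    o,d=ray(c,K,uv);return o+d*(z-o[2])/d[2]
def proj(c,K,P):
    E=np.array(c["extrinsics"]);q=E[:3,:3]@P+E[:3,3];q=q*[1,-1,-1]
    return cv2.projectPoints(q.reshape(1,1,3),np.zeros(3),np.zeros(3),K,np.array(c["dist"]))[0][0,0]
def tri(rays):
    A=np.zeros((3,3));b=np.zeros(3)
    for o,d in rays:
        d=d/np.linalg.norm(d);M=np.eye(3)-np.outer(d,d);A+=M;b+=M@o
    return np.linalg.solve(A,b)
E
python3 - <<'E'
from h import *
c,K=cal("top");im=c["img"]
hsv=cv2.cvtColor(im,cv2.COLOR_RGB2HSV);g=cv2.cvtColor(im,cv2.COLOR_RGB2GRAY)
C=lambda x,y:(200+(x+.5)/6-.5,165+(y+.5)/6-.5)
# white blobs
m=((hsv[...,2]>170)&(hsv[...,1]<60)).astype(np.uint8)
for (x0,y0,x1,y1) in [(230,265,365,320),(200,165,330,255)]:
    cs,_=cv2.findContours(m[y0:y1,x0:x1],cv2.RETR_EXTERNAL,cv2.CHAIN_APPROX_NONE,offset=(x0,y0))
    for k in cs:
        if len(k)>4:
            (u,v),rr=cv2.minEnclosingCircle(k); print("white",u,v,rr,cv2.contourArea(k))
            if len(k)>25: print("  ell",cv2.fitEllipse(k), onz(c,K,cv2.fitEllipse(k)[0],.016))
# black plate
m=(g<50).astype(np.uint8)[180:245,205:262]
cs,_=cv2.findContours(m,cv2.RETR_EXTERNAL,cv2.CHAIN_APPROX_NONE,offset=(205,180));k=max(cs,key=cv2.contourArea)
e=cv2.fitEllipse(cv2.convexHull(k));print("plate",e,onz(c,K,e[0],.047))
# manual
screws=[C(58,203),C(645,60),C(715,340),C(125,487)]
P=[onz(c,K,s,.045) for s in screws]
print(np.array(P)[:,:2],np.mean(P,0))
for a,b in((1,0),(2,3)): d=P[b]-P[a];print("yaw",np.degrees(np.arctan2(-d[0],d[1])),np.linalg.norm(d))
for n,p in dict(flange=C(571,223),).items(): print(n,onz(c,K,p,.055))
for n,p in dict(shaft=C(563,188)).items(): print(n,onz(c,K,p,.105))
for n,p in dict(w1=C(595,305),w2=C(608,378)).items(): print(n,onz(c,K,p,.045))
# selector bar
a,b=onz(c,K,C(163,243),.074),onz(c,K,C(227,364),.074);print("sel",a,b,(a+b)/2,np.degrees(np.arctan2(*(b-a)[1::-1])))
# screw of collar: crop a
A=lambda x,y:(230+(x+.5)/5.926-.5,265+(y+.5)/5.926-.5)
print("collar c/screw",onz(c,K,A(396,173),.016),onz(c,K,A(390,248),.008))
E
```

```text
white 230.0 310.0 4.000100135803223 8.5
white 250.0 299.0 7.615873336791992 160.0
  ell ((249.91714477539062, 299.0008850097656), (14.186383247375488, 14.486533164978027), 44.77201843261719) [ 0.44912143 -0.13838717  0.016     ]
white 296.2826232910156 293.89129638671875 10.065326690673828 287.5
  ell ((296.3099670410156, 293.8115234375), (19.156909942626953, 19.224384307861328), 51.37628173828125) [ 0.45858859 -0.22757084  0.016     ]
white 341.0 283.6666564941406 7.601263523101807 159.0
  ell ((341.0792236328125, 283.6800842285156), (14.172592163085938, 14.467061042785645), 131.2725372314453) [ 0.47763848 -0.31395118  0.016     ]
white 309.0 248.0 20.025083541870117 16.0
  ell ((309.9820251464844, 247.93258666992188), (1.4193947315216064, 34.75613784790039), 92.81707763671875) [ 0.54708756 -0.25435306  0.016     ]
white 279.0 246.0 8.000100135803223 0.0
  ell ((277.9502868652344, 245.99964904785156), (0.0042271423153579235, 16.320236206054688), 89.99951934814453) [ 0.55112849 -0.19452247  0.016     ]
white 212.0 242.0 2.0000998973846436 0.0
white 231.0 235.0 2.2361679077148438 0.5

[... 806 characters left out ...]
62634277344), 79.05247497558594) [ 0.60394029 -0.10894099  0.047     ]
[[ 0.64022589 -0.06252906]
 [ 0.6857105  -0.24933246]
 [ 0.59540622 -0.27109834]
 [ 0.54947694 -0.08468985]] [ 0.61770489 -0.16691243  0.045     ]
yaw 13.68460983216529 0.19226118057062655
yaw 13.841434446515196 0.1919833928255449
flange [ 0.63149254 -0.22572217  0.055     ]
shaft [ 0.63396835 -0.22422434  0.105     ]
w1 [ 0.60677834 -0.23309016  0.045     ]
w2 [ 0.58342528 -0.23712955  0.045     ]
sel [ 0.62262175 -0.09971421  0.074     ] [ 0.58477808 -0.11977141  0.074     ] [ 0.60369992 -0.10974281  0.074     ] -152.0763392630611
collar c/screw [ 0.45865234 -0.22776073  0.016     ] [ 0.43442916 -0.2256133   0.008     ]
```

```bash
cat >> h.py <<'E'
from scipy.spatial.transform import Rotation as Ro
def plan(pos,yaw,s=None):
    s=s or r.state();R=Ro.from_euler('xyz',s["orientation"],degrees=True)
    T=Ro.from_euler('xyz',[180,0,yaw],degrees=True)
    print("shift mm",np.round(R.inv().apply(np.array(pos)-s["tool_pos"])*1000,1),"turn/8deg",np.round(np.degrees((R.inv()*T).as_rotvec())/8,3))
def st():
    s=r.state();print("t",round(s["t"],2),"pos",np.round(s["tool_pos"]*1000,1),"rpy",np.round(s["orientation"],2),"F",np.round(s["force"],1),"M",np.round(s["wrist_torque"],2),"gap",round(s["finger_gap"],4),"q",np.round(s["qpos"],0));return s
E
python3 - <<'E'
from h import *
st();plan([.6035,-.1087,.17],27)
# side triangulation of shaft top: crop_c scale 5.333
c,K=cal("side");t,Kt=cal("top")
S=lambda x,y:(260+(x+.5)/5.3333-.5,205+(y+.5)/5.3333-.5)
C=lambda x,y:(200+(x+.5)/6-.5,165+(y+.5)/6-.5)
print(tri([ray(c,K,S(611,126)),ray(t,Kt,C(563,188))]))
print(onz(c,K,S(611,126),.105),onz(c,K,S(118,324),.016), onz(c,K,S(606,268),.055))
E
```

```text
t 0.15 pos [ 313.7 -652.9  230.4] rpy [-179.9     0.     25.66] F [0.2 0.3 0.6] M [ 0.06  0.   -0.04] gap 0.9973 q [59. 34.  3. 92. -2. 54. -2.]
shift mm [ 496.9 -364.9   61. ] turn/8deg [-0.013  0.    -0.167]
[ 0.63242825 -0.2242873   0.10442725]
[ 0.63075879 -0.2259959   0.105     ] [ 0.45715291 -0.22476251  0.016     ] [ 0.63152334 -0.23726381  0.055     ]
```

```bash
python3 -m creep '[50,-37,0,0,0,0,1, 100,-74,0,0,0,0,1, 150,-110,0,0,0,0,1, 200,-147,0,0,0,0,1, 250,-183,0,0,0,0,1]' 40; python3 -m creep '[50,-37,0,0,0,0,1, 100,-74,0,0,0,0,1, 150,-110,10,0,0,0,1, 200,-147,30,0,0,0,1, 245,-181,60,0,0,-0.16,1]'; python3 -c "
from h import *
st();plan([.6035,-.1087,.1],27)
for n in('side','top'):
    c,K=cal(n);cv2.imwrite(f'pics/{n}1.png',c['img'][:,:,::-1])
"
```

```text
t: 0.88
tool_pos: [0.4608, -0.3785, 0.2314]
orientation: [180.0, -0.0, 25.7]
force: [0.9, -0.1, 0.6]
finger_gap: 1.001
t: 1.5
tool_pos: [0.6028, -0.1124, 0.1737]
orientation: [179.9, -0.2, 27.0]
force: [0.9, -0.2, 0.1]
finger_gap: 1.004
t 1.5 pos [ 602.8 -112.4  173.7] rpy [ 1.799e+02 -1.600e-01  2.701e+01] F [ 0.9 -0.2  0.1] M [-0.01 -0.06 -0.01] gap 1.0036 q [  7.  30.  -1. 110.   1.  40. -57.]
shift mm [ 2.1 -3.1 73.7] turn/8deg [ 0.013 -0.02   0.001]
```

```bash
python3 - <<'E'
import cv2,numpy as np
t=cv2.imread("pics/top1.png")[140:290,180:350];s=cv2.imread("pics/side1.png")[120:300,270:450]
cv2.imwrite("pics/m1.png",np.hstack([cv2.resize(t,(400,353)),cv2.resize(s,(353,353))]))
from h import *
st();plan([.6035,-.1087,.1],27)
E
```

```text
t 1.6 pos [ 602.4 -104.4  170.4] rpy [-1.7963e+02 -4.0000e-02  2.7660e+01] F [-0.5  0.2  0.1] M [ 0.   -0.01 -0.02] gap 1.0 q [  7.  30.  -1. 110.   1.  40. -57.]
shift mm [-1.   4.8 70.4] turn/8deg [-0.047 -0.004  0.083]
```

View pics/m1.png

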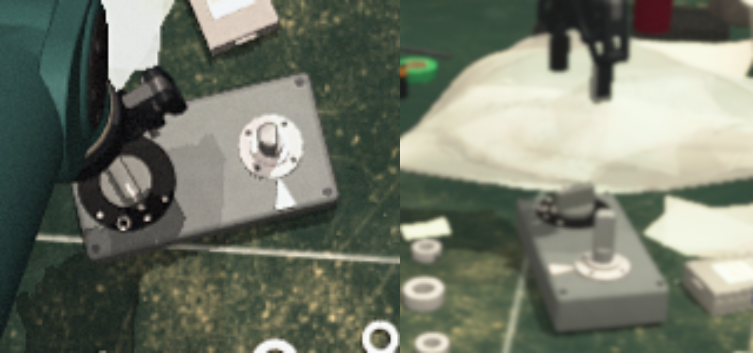

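The open fingers are above the selector with a finger on each side of it. Descending in two stages.

```bash
python3 -m creep '[0,1,20,0,0,0,1, 0,2,45,0,0,0,1, 0,4,70,0,0,0,1, 0,4,70,0,0,0,1, 0,4,70,0,0,0,1]'; python3 -c "
from h import *
st();plan([.6035,-.1087,.058],27)"
```

```text
t: 2.22
tool_pos: [0.6031, -0.1183, 0.104]
orientation: [180.0, -0.0, 26.9]
force: [-0.2, -0.0, -0.1]
finger_gap: 0.999
t 2.23 pos [ 603.1 -118.3  104. ] rpy [ 1.7996e+02 -4.0000e-02  2.6920e+01] F [-0.2 -0.  -0.1] M [-0.03 -0.04 -0.07] gap 0.9985 q [  8.  35.  -1. 112.   1.  33. -57.]
shift mm [ 4.7 -8.4 46. ] turn/8deg [ 0.005 -0.005 -0.01 ]
```

```bash
python3 -m creep '[4.5,-8.5,5,0,0,0,1, 4.5,-8.5,20,0,0,0,1, 4.5,-8.5,35,0,0,0,1, 4.5,-8.5,45,0,0,0,1, 4.5,-8.5,45,0,0,0,1]'; python3 -c "
from h import *
st();plan([.6035,-.1087,.058],27)"
```

```text
t: 2.85
tool_pos: [0.6018, -0.1084, 0.0568]
orientation: [-179.9, 0.1, 26.9]
force: [0.3, 0.3, -0.2]
finger_gap: 1.002
t 2.85 pos [ 601.8 -108.4   56.8] rpy [-1.7992e+02  1.3000e-01  2.6930e+01] F [ 0.3  0.3 -0.2] M [-0.   -0.    0.03] gap 1.0018 q [  7.  39.  -1. 113.   1.  28. -58.]
shift mm [ 1.4  1.1 -1.2] turn/8deg [-0.01   0.016 -0.009]
```

```bash
python3 -m creep '[1,0.5,-1,0,0,0,0.5, 1,0.5,-1,0,0,0,0, 1,0.5,-1,0,0,0,0, 1,0.5,-1,0,0,0,0, 1,0.5,-1,0,0,0,0]' 40; python3 -c "
from h import *
st()
for n in('side','top'):
    c,K=cal(n);cv2.imwrite(f'pics/{n}2.png',c['img'][:,:,::-1])
t=cv2.imread('pics/top2.png')[140:290,180:350];s=cv2.imread('pics/side2.png')[160:300,310:450]
cv2.imwrite('pics/m2.png',np.hstack([cv2.resize(t,(400,353)),cv2.resize(s,(353,353))]))
"
```

```text
t: 3.48
tool_pos: [0.6043, -0.1092, 0.0598]
orientation: [179.9, -0.0, 26.9]
force: [0.5, -1.7, 3.2]
finger_gap: 0.139
t 3.48 pos [ 604.3 -109.2   59.8] rpy [ 1.7992e+02 -3.0000e-02  2.6930e+01] F [ 0.5 -1.7  3.2] M [-0.33 -0.02  0.14] gap 0.1391 q [  7.  39.  -1. 113.   1.  28. -58.]
```

View pics/m2.png

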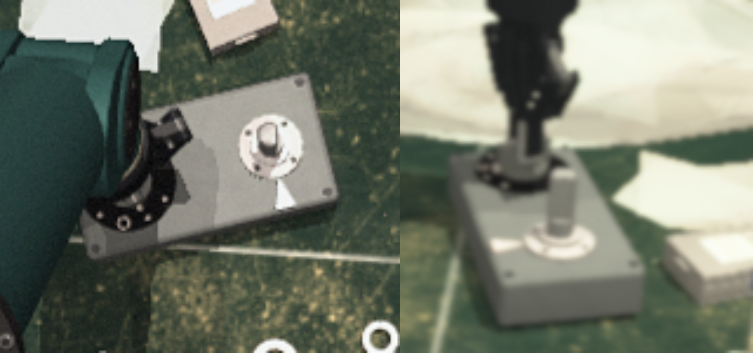

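The fingers are closed on the bar with a gap of 0.139, about 12–13 mm. Now turning clockwise to yaw ≈ -4°.

```bash
python3 -m creep '[0,0,0,0,0,0.9,0, 0,0,0,0,0,1.9,0, 0,0,0,0,0,2.9,0, 0,0,0,0,0,3.85,0, 0,0,0,0,0,3.85,0]'; python3 -c "
from h import *
st()"; python3 -m creep '[0,0,0,0,0,0,0, 0,0,0,0,0,0,0, 0,0,0,0,0,0,1, 0,0,0,0,0,0,1, 0,0,0,0,0,0,1]';python3 -c "
from h import *
st();plan([.6035,-.1087,.17],-4)"
```

```text
t: 4.2
tool_pos: [0.6042, -0.1097, 0.0597]
orientation: [179.9, -0.1, -3.8]
force: [-1.2, -4.4, 5.0]
finger_gap: 0.141
t 4.2 pos [ 604.2 -109.7   59.7] rpy [ 1.7989e+02 -6.0000e-02 -3.8400e+00] F [-1.2 -4.4  5. ] M [-0.84  0.21 -0.08] gap 0.1414 q [  1.  39.   7. 113. -10.  28. -79.]
t: 4.82
tool_pos: [0.6036, -0.1072, 0.0588]
orientation: [-179.9, 0.1, -3.8]
force: [0.8, -0.1, -0.9]
finger_gap: 0.772
t 4.83 pos [ 603.6 -107.2   58.8] rpy [-1.7994e+02  6.0000e-02 -3.7800e+00] F [ 0.8 -0.1 -0.9] M [0.04 0.01 0.04] gap 0.7722 q [  1.  39.   7. 113. -10.  28. -79.]
shift mm [-1.000e-01  1.400e+00 -1.112e+02] turn/8deg [-0.008  0.007  0.027]
```

```bash
python3 -m creep '[0,0,-25,0,0,0,1, 0,0,-60,0,0,0,1, 0,0,-110,0,0,0,1, -50,20,-130,0,0,0,1, -100,70,-130,0,0,0,1]'; python3 -m creep '[-30,40,0,0,0,0,1, -30,40,0,0,0,0,1, -30,40,0,0,0,0,1, -30,40,0,0,0,0,1, -30,40,0,0,0,0,1]';python3 -c "
from h import *
st()
for n in('side','top'):
    c,K=cal(n);cv2.imwrite(f'pics/{n}3.png',c['img'][:,:,::-1])
t=cv2.imread('pics/top3.png')[165:255,200:330];s=cv2.imread('pics/side3.png')[200:300,310:420]
cv2.imwrite('pics/m3.png',cv2.resize(t,(780,540),interpolation=2));cv2.imwrite('pics/m3s.png',cv2.resize(s,(660,600),interpolation=2))
"
```

```text
t: 5.45
tool_pos: [0.5064, -0.1643, 0.191]
orientation: [-180.0, -0.2, -3.5]
force: [0.2, -1.5, -0.4]
finger_gap: 0.999
t: 6.08
tool_pos: [0.4739, -0.2027, 0.1891]
orientation: [-180.0, -0.0, -3.7]
force: [0.7, 0.9, 0.2]
finger_gap: 1.001
t 6.08 pos [ 473.9 -202.7  189.1] rpy [-1.7998e+02 -1.0000e-02 -3.7100e+00] F [0.7 0.9 0.2] M [ 0.06 -0.05  0.04] gap 1.0013 q [ 10.  23.  10. 121.  -7.  36. -69.]
```

View pics/m3.png

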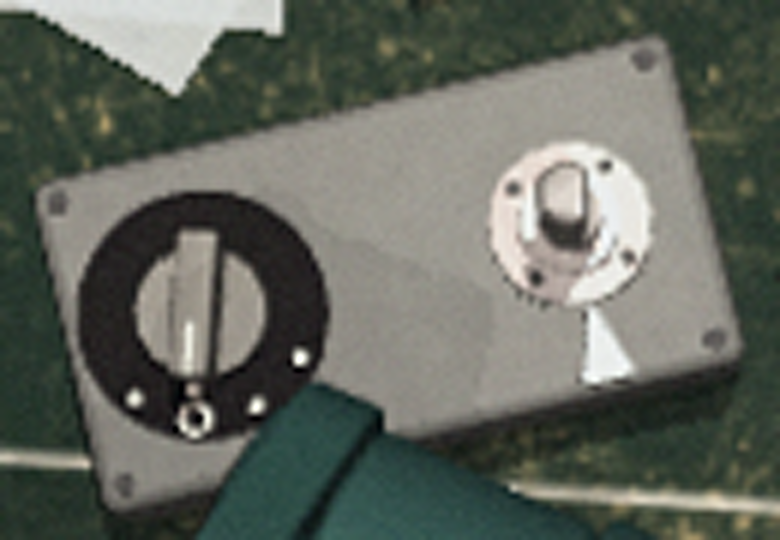

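View pics/m3s.png

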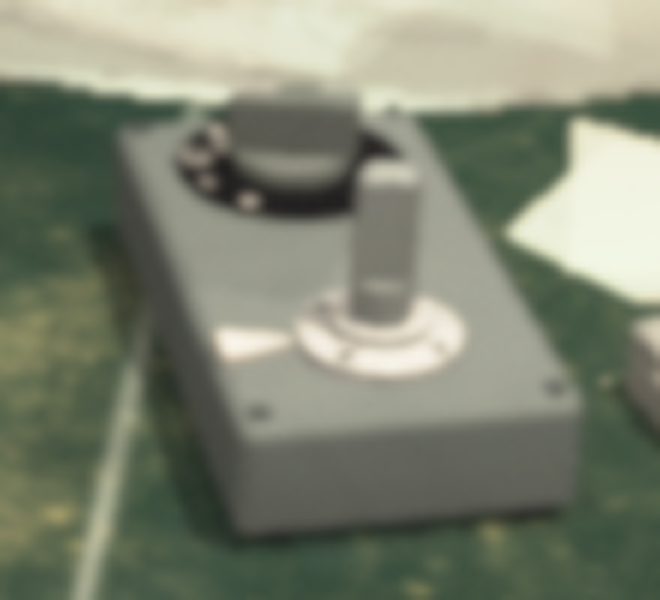

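The selector points at the ring mark at (195,418). The side view shows the flat's ledge at (382,285), so the flat faces roughly -y. I'll zoom in on the shaft top.

```bash
python3 -c "
import cv2,numpy as np
t=cv2.imread('pics/top3.png')[183:223,276:316];s=cv2.imread('pics/side3.png')[220:265,355:400]
cv2.imwrite('pics/m3b.png',np.hstack([cv2.resize(t,(400,400),interpolation=0),cv2.resize(s,(400,400),interpolation=0)]))
from h import *
c,K=cal('top')
for a in (-1,0,1): print(proj(c,K,np.array([.632+.01*a,-.225,.105])),proj(c,K,np.array([.632,-.225+.01*a,.105])))
"
```

```text
[293.86181115 202.44753695] [299.36944244 196.96437518]
[293.84769548 196.9882658 ] [293.84769548 196.9882658 ]
[293.83351595 191.53863265] [288.32550733 197.01187772]
```

View pics/m3b.png

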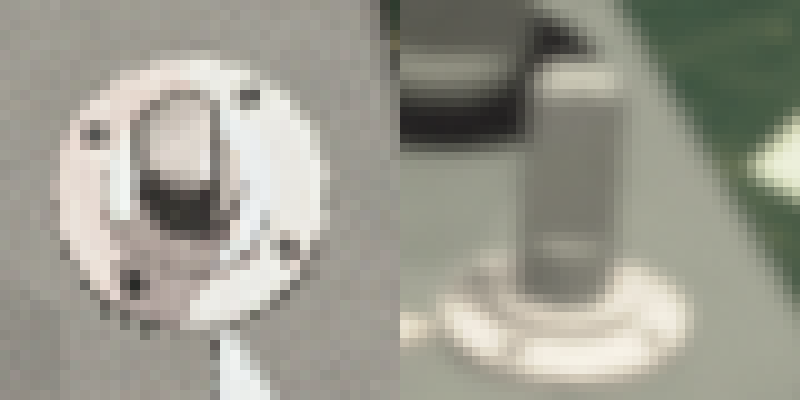

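The flat's edge runs vertically at about column 297.5, so the flat heads about -y. I'll grip at yaw ≈ -2°.

```bash
python3 -c "
from h import *
st();plan([.632,-.225,.13],-2)"
```

```text
t 6.22 pos [ 473.4 -203.3  189.1] rpy [-1.7999e+02  1.0000e-02 -3.7900e+00] F [-0.1 -0.7 -1. ] M [-0.02 -0.01  0.07] gap 0.9994 q [ 10.  23.  10. 122.  -7.  36. -69.]
shift mm [159.7  11.2  59. ] turn/8deg [-0.001  0.001 -0.223]
```

```bash
python3 -m creep '[40,3,0,0,0,-0.2,1, 80,6,0,0,0,-0.2,1, 120,9,0,0,0,-0.2,1, 160,11,0,0,0,-0.2,1, 160,11,55,0,0,-0.2,1]'; python3 -m creep '[0,0,5,0,0,0,1, 0,0,5,0,0,0,1, 0,0,5,0,0,0,1, 0,0,5,0,0,0,1, 0,0,5,0,0,0,1]'; python3 -c "
from h import *
st();plan([.632,-.225,.075],-2)"
```

```text
t: 6.85
tool_pos: [0.6405, -0.2267, 0.138]
orientation: [179.8, -0.9, -2.1]
force: [0.4, 0.1, -1.3]
finger_gap: 1.006
t: 7.48
tool_pos: [0.6322, -0.2258, 0.1304]
orientation: [180.0, -0.1, -2.3]
force: [-0.1, 0.2, 0.6]
finger_gap: 1.001
t 7.47 pos [ 632.2 -225.8  130.4] rpy [ 1.7998e+02 -9.0000e-02 -2.2700e+00] F [-0.1  0.2  0.6] M [-0.07  0.01  0.06] gap 1.0007 q [ 10.  37.   9. 104.  -8.  40. -69.]
shift mm [-0.4 -0.9 55.4] turn/8deg [ 0.003 -0.012 -0.034]
```

```bash
python3 -m creep '[0,-1,15,0,0,0,1, 0,-1,35,0,0,0,1, 0,-1,55,0,0,0,1, 0,-1,55,0,0,0,0.6, 0,-1,55,0,0,0,0.4]' 30; python3 -m creep '[0,0,0,0,0,0,0.3, 0,0,0,0,0,0,0, 0,0,0,0,0,0,0, 0,0,0,0,0,0,0, 0,0,0,0,0,0,0]' ; python3 -c "
from h import *
st()"
```

```text
t: 8.1
tool_pos: [0.6319, -0.2248, 0.0738]
orientation: [180.0, 0.0, -2.3]
force: [0.4, 0.8, 0.2]
finger_gap: 0.604
t: 8.72
tool_pos: [0.6324, -0.2246, 0.0751]
orientation: [-180.0, -0.1, -2.3]
force: [-0.7, 1.0, 5.3]
finger_gap: 0.169
t 8.72 pos [ 632.4 -224.6   75.1] rpy [-1.80e+02 -6.00e-02 -2.25e+00] F [-0.7  1.   5.3] M [ 0.29  0.15 -0.03] gap 0.1695 q [ 10.  41.   8. 105.  -9.  34. -68.]
```

The gap is 0.169; the 13 mm bar read 0.140, so this is 15.5 mm and a pad is on the flat. The lateral force is small, so the grip is centred. Turning clockwise by 74°.

```bash
python3 -m creep '[0,0,0,0,0,0.9,0, 0,0,0,0,0,1.8,0, 0,0,0,0,0,2.8,0, 0,0,0,0,0,3.8,0, 0,0,0,0,0,4.7,0]' 40; python3 -m creep '[0,0,0,0,0,0.9,0, 0,0,0,0,0,1.9,0, 0,0,0,0,0,2.9,0, 0,0,0,0,0,3.8,0, 0,0,0,0,0,4.55,0]' ; python3 -m creep '[0,0,0,0,0,0,0, 0,0,0,0,0,0,0, 0,0,0,0,0,0,0, 0,0,0,0,0,0,0, 0,0,0,0,0,0,0]' ;python3 -c "
from h import *
st()"
```

```text
t: 9.35
tool_pos: [0.6334, -0.2254, 0.0751]
orientation: [-180.0, -0.2, -40.1]
force: [1.2, -0.5, 2.8]
finger_gap: 0.164
t: 9.98
tool_pos: [0.6337, -0.2266, 0.0751]
orientation: [-179.8, -0.3, -76.5]
force: [2.4, -1.9, 1.9]
finger_gap: 0.168
t: 10.6
tool_pos: [0.6336, -0.2265, 0.0751]
orientation: [-179.8, -0.2, -76.2]
force: [4.2, -4.2, 2.9]
finger_gap: 0.16
t 10.6 pos [ 633.6 -226.5   75.1] rpy [-179.81   -0.23  -76.23] F [ 4.2 -4.2  2.9] M [-0.69 -0.69  0.04] gap 0.1596 q [  -2.   44.   28.  106.  -32.   38. -122.]
```

```bash
python3 -m creep '[0,0,0,0,0,0,0, 0,0,0,0,0,0,0.5, 0,0,0,0,0,0,1, 0,0,0,0,0,0,1, 0,0,0,0,0,0,1]' ;python3 -c "
from h import *
st();cal('top');st();cal('top');st()"; python3 -m creep '[0,0,-30,0,0,0,1, 0,0,-70,0,0,0,1, 0,0,-110,0,0,0,1, 0,-60,-110,0,0,0,1, 0,-110,-110,0,0,-1,1]'; python3 -m creep '[0,-60,0,0,0,-1,1, 0,-60,0,0,0,-2,1, 0,-60,0,0,0,-3,1, 0,-60,0,0,0,-4,1, 0,-60,0,0,0,-4.9,1]';python3 -c "
from h import *
st()
for n in('side','top'):
    c,K=cal(n);cv2.imwrite(f'pics/{n}4.png',c['img'][:,:,::-1])
t=cv2.imread('pics/top4.png');s=cv2.imread('pics/side4.png')[220:265,355:400]
cv2.imwrite('pics/m4.png',np.hstack([cv2.resize(t[183:223,276:316],(400,400),interpolation=0),cv2.resize(s,(400,400),interpolation=0)]))
cv2.imwrite('pics/m4t.png',t[120:360,180:430])
"
```

```text
t: 11.22
tool_pos: [0.6314, -0.2241, 0.0739]
orientation: [179.9, 0.1, -76.2]
force: [0.0, -0.3, -0.1]
finger_gap: 0.984
t 11.22 pos [ 631.4 -224.1   73.9] rpy [ 1.7995e+02  6.0000e-02 -7.6240e+01] F [ 0.  -0.3 -0.1] M [ 0.   -0.01  0.04] gap 0.9842 q [  -2.   44.   28.  106.  -32.   38. -122.]
t 11.28 pos [ 631.6 -224.3   74. ] rpy [ 1.7997e+02  4.0000e-02 -7.6250e+01] F [-0.2  0.3 -0.2] M [ 0.04 -0.01  0.01] gap 1.0024 q [  -2.   44.   28.  106.  -32.   38. -122.]
t 11.32 pos [ 631.7 -224.4   74.1] rpy [ 1.7998e+02  2.0000e-02 -7.6250e+01] F [-0.   0.   0.3] M [ 0.05 -0.03  0.01] gap 0.9997 q [  -2.   44.   28.  106.  -32.   38. -122.]
t: 11.95
tool_pos: [0.7406, -0.1976, 0.1854]
orientation: [-179.9, -0.0, -68.0]
force: [0.8, 0.3, -0.0]
finger_gap: 1.0
t: 12.58
tool_pos: [0.7941, -0.1763, 0.1839]
orientation: [180.0, 0.0, -28.8]
force: [0.5, -0.4, 0.1]
finger_gap: 0.997
t 12.57 pos [ 794.1 -176.3  183.9] rpy [ 1.7998e+02  5.0000e-02 -2.8820e+01] F [ 0.5 -0.4  0.1] M [-0.08 -0.07 -0.01] gap 0.9975 q [ -2.  45.  21.  81. -17.  57. -96.]
```

View pics/m4.png

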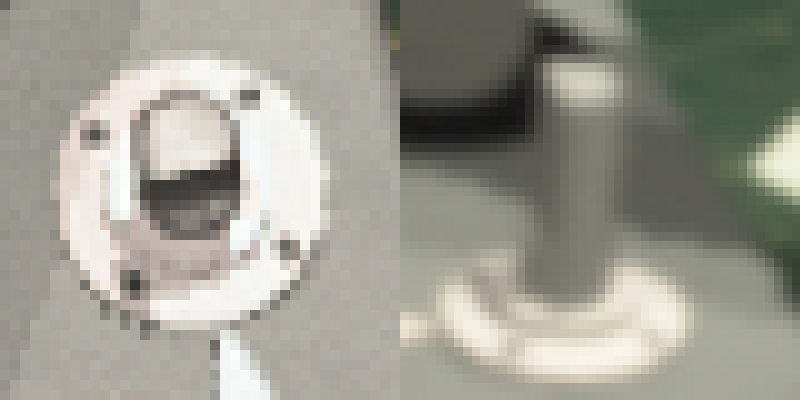

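View pics/m4t.png

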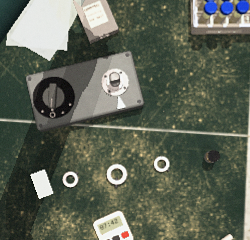

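I moved off to the far side, which is harmless. The flat now faces the wedge: its edge runs from (145,185) to (240,163) in the zoom, the same slope as the housing. Combining both shaft grips puts the axis near (0.6315,-0.2266) in the robot frame, so the camera is off by about (-0.6,-1.6) mm. Next is the collar. I'll centre it with two crossed squeezes that stay clear of the screw.

```bash
python3 -c "
from h import *
plan([.458,-.229,.184],-50)"
```

```text
shift mm [-2.683e+02  2.092e+02  2.000e-01] turn/8deg [-1.000e-03  4.000e-03  2.614e+00]
```

```bash
python3 -m creep '[-40,31,0,0,0,0.5,1, -80,62,0,0,0,1,1, -120,94,0,0,0,1.6,1, -160,125,0,0,0,2.2,1, -200,156,0,0,0,2.6,1]'; python3 -c "
from h import *
plan([.458,-.229,.184],-50)"
```

```text
t: 13.3
tool_pos: [0.5422, -0.2158, 0.1844]
orientation: [-180.0, -0.0, -50.1]
force: [0.2, -1.2, 0.6]
finger_gap: 0.994
shift mm [-43.9  73.1   0.4] turn/8deg [-0.    -0.003 -0.017]
```

```bash
python3 -m creep '[-22,35,0,0,0,0,1, -44,70,0,0,0,0,0.75, -44,70,50,0,0,0,0.75, -44,70,100,0,0,0,0.75, -44,70,130,0,0,0,0.75]';python3 -m creep '[0,0,0,0,0,0,0.75, 0,0,0,0,0,0,0.75, 0,0,0,0,0,0,0.75, 0,0,0,0,0,0,0.75, 0,0,0,0,0,0,0.75]'; python3 -c "
from h import *
st();plan([.458,-.229,.003],-50)
c,K=cal('side');cv2.imwrite('pics/s5.png',cv2.resize(c['img'][200:330,220:350,::-1],(600,600)))"
```

```text
t: 13.92
tool_pos: [0.4613, -0.2268, 0.0525]
orientation: [180.0, 0.1, -50.0]
force: [0.4, 0.6, -0.3]
finger_gap: 0.748
t: 14.55
tool_pos: [0.4624, -0.227, 0.0549]
orientation: [-180.0, -0.1, -49.9]
force: [-0.4, -0.8, -0.1]
finger_gap: 0.749
t 14.55 pos [ 462.4 -227.    54.9] rpy [-1.7997e+02 -6.0000e-02 -4.9860e+01] F [-0.4 -0.8 -0.1] M [ 0.01 -0.    0.03] gap 0.7494 q [  9.  37.  16. 126. -29.  21. -90.]
shift mm [-1.4  4.7 51.9] turn/8deg [-0.004 -0.007  0.018]
```

View pics/s5.png

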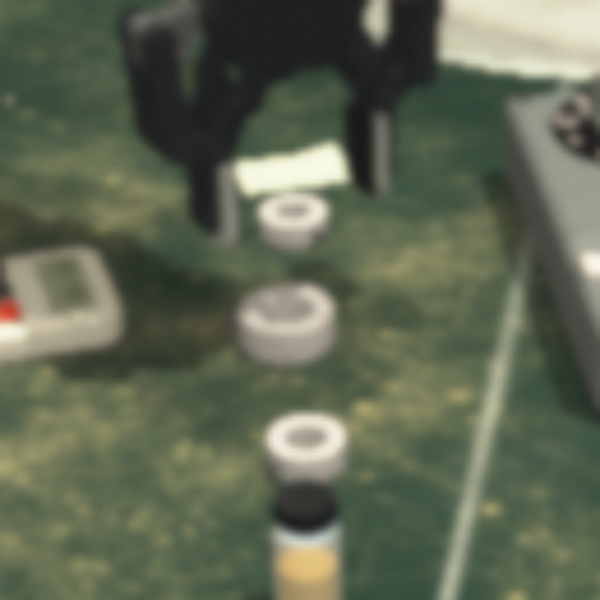

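The side view shows the fingers straddling the largest ring at (287,322), clear of the small rings and the timer. Descending and squeezing lightly.

```bash
python3 -m creep '[-1.5,4.5,20,0,0,0,0.75, -1.5,4.5,40,0,0,0,0.75, -1.5,4.5,50,0,0,0,0.75, -1.5,4.5,50,0,0,0,0.75, -1.5,4.5,50,0,0,0,0.75]' 20;python3 -c "
from h import *
st()";python3 -m creep '[0,0,0,0,0,0,0.6, 0,0,0,0,0,0,0.5, 0,0,0,0,0,0,0.4, 0,0,0,0,0,0,0.4, 0,0,0,0,0,0,0.4]'; python3 -c "
from h import *
st();plan([.458,-.229,.003],-50)
c,K=cal('side');cv2.imwrite('pics/s6.png',cv2.resize(c['img'][200:330,220:350,::-1],(600,600)))"
```

```text
t: 15.22
tool_pos: [0.4579, -0.2289, 0.0046]
orientation: [-180.0, -0.0, -49.9]
force: [0.2, -0.2, 0.3]
finger_gap: 0.753
t 15.22 pos [ 457.9 -228.9    4.6] rpy [-1.7999e+02 -4.0000e-02 -4.9860e+01] F [ 0.2 -0.2  0.3] M [ 0.   -0.03 -0.03] gap 0.7528 q [ 14.  42.  11. 127. -31.  14. -87.]
t: 15.85
tool_pos: [0.4578, -0.2288, 0.0048]
orientation: [-180.0, -0.0, -49.9]
force: [-0.5, 1.0, 6.4]
finger_gap: 0.453
t 15.85 pos [ 457.8 -228.8    4.8] rpy [-1.7997e+02 -3.0000e-02 -4.9880e+01] F [-0.5  1.   6.4] M [ 0.1   0.07 -0.08] gap 0.4528 q [ 14.  42.  11. 127. -31.  14. -87.]
shift mm [ 0.2 -0.   1.8] turn/8deg [-0.004 -0.004  0.015]
```

View pics/s6.png

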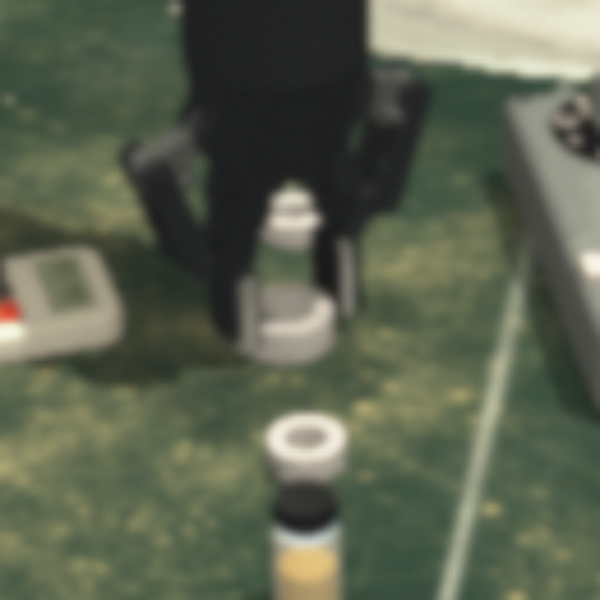

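Gap 0.453, about 40 mm, is a good contact on the collar. Opening, rotating 90° about the same axis, and squeezing again.

```bash
python3 -m creep '[0,0,0,0,0,0,0.75, 0,0,0,0,0,0,0.75, 0,0,0,0,0,0,0.75, 0,0,0,0,0,-1,0.75, 0,0,0,0,0,-2.2,0.75]';python3 -m creep '[0,0,0,0,0,-1.2,0.75, 0,0,0,0,0,-2.4,0.75, 0,0,0,0,0,-3.6,0.75, 0,0,0,0,0,-4.8,0.75, 0,0,0,0,0,-6,0.75]';python3 -m creep '[0,0,0,0,0,-1.2,0.75, 0,0,0,0,0,-2.4,0.75, 0,0,0,0,0,-3,0.75, 0,0,0,0,0,-3,0.75, 0,0,0,0,0,-3,0.75]'; python3 -c "
from h import *
st();plan([.458,-.229,.003],40)"
```

```text
t: 16.52
tool_pos: [0.4575, -0.2287, 0.0041]
orientation: [180.0, 0.0, -31.9]
force: [-0.0, 0.1, -0.4]
finger_gap: 0.752
t: 17.15
tool_pos: [0.4575, -0.2288, 0.0041]
orientation: [-180.0, 0.0, 16.0]
force: [-0.4, -0.5, 0.4]
finger_gap: 0.747
t: 17.77
tool_pos: [0.4575, -0.2288, 0.0042]
orientation: [-180.0, 0.0, 39.7]
force: [0.1, 0.2, -0.3]
finger_gap: 0.748
t 17.77 pos [ 457.5 -228.8    4.2] rpy [-1.7999e+02  1.0000e-02  3.9670e+01] F [ 0.1  0.2 -0.3] M [0.08 0.07 0.04] gap 0.7477 q [ 24.  41.  -3. 126.   9.  13. -38.]
shift mm [0.2 0.5 1.2] turn/8deg [-0.001  0.001 -0.042]
```

Squeeze at 40°, open, go back to yaw ≈ -5°.

```bash
python3 -m creep '[0,0,0,0,0,0,0.6, 0,0,0,0,0,0,0.5, 0,0,0,0,0,0,0.4, 0,0,0,0,0,0,0.4, 0,0,0,0,0,0,0.4]' 20;python3 -c "
from h import *
st()";python3 -m creep '[0,0,0,0,0,0,0.75, 0,0,0,0,0,0,0.75, 0,0,0,0,0,0,0.75, 0,0,0,0,0,1,0.75, 0,0,0,0,0,2.2,0.75]';python3 -m creep '[0,0,1,0,0,1.2,0.75, 0,0,1,0,0,2.4,0.75, 0,0,1,0,0,3.4,0.75, 0,0,1,0,0,3.4,0.75, 0,0,1,0,0,3.4,0.75]';python3 -c "
from h import *
st()
for n in('side','top'):
    c,K=cal(n);cv2.imwrite(f'pics/{n}7.png',c['img'][:,:,::-1])
t=cv2.imread('pics/top7.png')[265:320,230:365];s=cv2.imread('pics/side7.png')[230:300,250:320]
cv2.imwrite('pics/m7.png',cv2.resize(t,(800,326),interpolation=2));cv2.imwrite('pics/m7s.png',cv2.resize(s,(560,560),interpolation=2))"
```

```text
t: 18.4
tool_pos: [0.4576, -0.2287, 0.0044]
orientation: [180.0, -0.0, 39.7]
force: [-0.8, 0.7, 6.0]
finger_gap: 0.458
t 18.4 pos [ 457.6 -228.7    4.4] rpy [180.    -0.    39.74] F [-0.8  0.7  6. ] M [0.14 0.2  0.03] gap 0.4577 q [ 24.  41.  -3. 126.   9.  13. -38.]
t: 19.02
tool_pos: [0.4575, -0.2288, 0.0041]
orientation: [-180.0, 0.0, 21.8]
force: [-0.1, 1.2, -0.6]
finger_gap: 0.753
t: 19.65
tool_pos: [0.4576, -0.2287, 0.0032]
orientation: [180.0, 0.0, -4.9]
force: [-0.3, 0.0, -0.3]
finger_gap: 0.751
t 19.65 pos [ 457.6 -228.7    3.2] rpy [180.     0.    -4.94] F [-0.3  0.  -0.3] M [-0.05  0.05  0.04] gap 0.7513 q [ 19.  41.   4. 127. -11.  13. -63.]
```

View pics/m7.png

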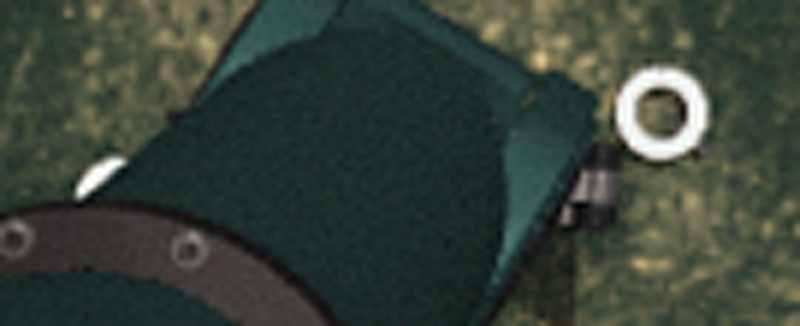

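View pics/m7s.png

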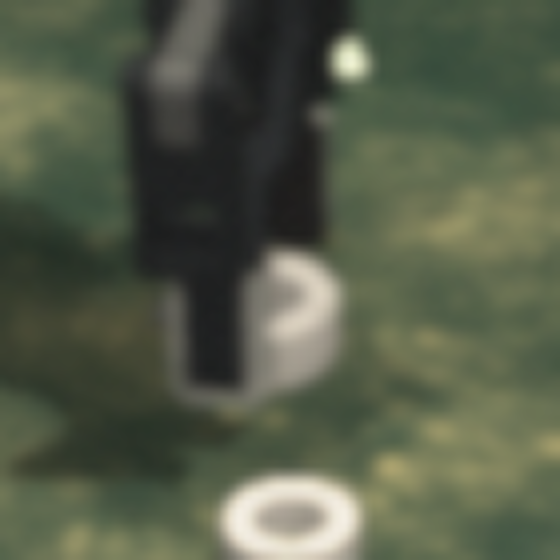

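```bash
python3 -m creep '[0,0,0,0,0,0,0.6, 0,0,0,0,0,0,0.5, 0,0,0,0,0,0,0.3, 0,0,0,0,0,0,0.3, 0,0,0,0,0,0,0.3]' 50;python3 -m creep '[0,0,-10,0,0,0,0.3, 0,0,-40,0,0,0,0.3, 0,0,-80,0,0,0,0.3, 0,0,-120,0,0,0,0.3, 0,0,-150,0,0,0,0.3]';python3 -m creep '[0,0,0,0,0,-0.6,0.3, 0,0,0,0,0,-1.3,0.3, 0,0,0,0,0,-2,0.3, 0,0,0,0,0,-2.3,0.3, 0,0,0,0,0,-2.3,0.3]';python3 -c "
from h import *
st();plan([.6315,-.2266,.145],13.75)
c,K=cal('side');cv2.imwrite('pics/s8.png',cv2.resize(c['img'][160:300,220:400,::-1],(772,600),interpolation=2))"
```

```text
t: 20.38
tool_pos: [0.4575, -0.2288, 0.0037]
orientation: [-180.0, -0.0, -5.1]
force: [-1.6, 0.1, 4.8]
finger_gap: 0.442
t: 21.0
tool_pos: [0.4576, -0.2288, 0.1552]
orientation: [180.0, -0.1, -5.1]
force: [0.6, -0.2, -1.2]
finger_gap: 0.443
t: 21.62
tool_pos: [0.4573, -0.2287, 0.1534]
orientation: [-180.0, 0.0, 13.3]
force: [0.1, -0.4, -1.9]
finger_gap: 0.442
t 21.62 pos [ 457.3 -228.7  153.4] rpy [-179.99    0.     13.29] F [ 0.1 -0.4 -1.9] M [0.03 0.07 0.01] gap 0.4424 q [ 18.  25.   4. 123.  -4.  31. -51.]
shift mm [170.   37.9   8.3] turn/8deg [-0.001  0.    -0.058]
```

View pics/s8.png

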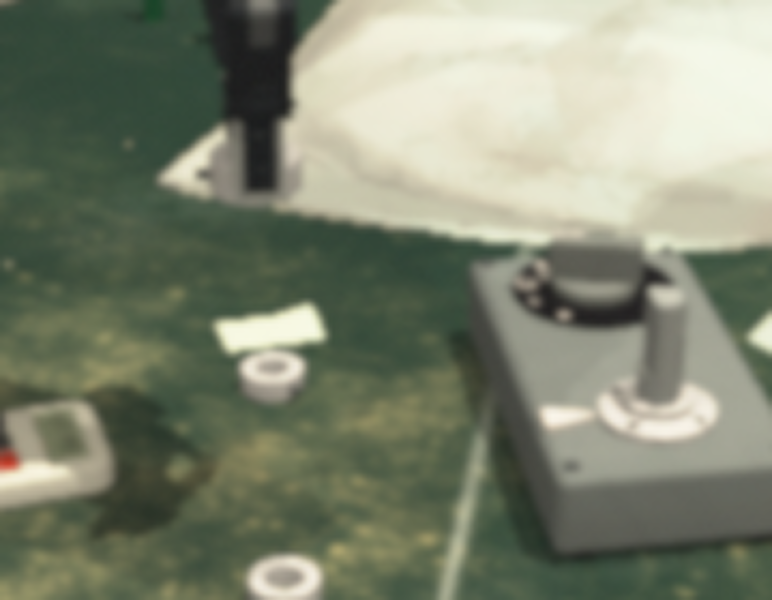

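The collar is held level, and its screw shows at (203,172) on the left. I'll compare it with where the tool pose puts it.

```bash
python3 -c "
from h import *
c,K=cal('side');s=st();p=s['tool_pos']
q=cv2.resize(c['img'][185:220,255:305,::-1],(800,560),interpolation=2)
f=lambda P:tuple(int(v) for v in (proj(c,K,P)-[255,185]+.5)*16)
cc=p+[0,0,.005]
R=Ro.from_euler('z',13.3,degrees=True)
for dz in(-.008,.008):
  for a in range(0,360,10): cv2.circle(q,f(cc+R.apply([.02*np.cos(np.radians(a)),.02*np.sin(np.radians(a)),dz])),2,(0,0,255),-1)
for off in(-10,0,10): cv2.circle(q,f(cc+Ro.from_euler('z',13.3+off,degrees=True).apply([-.0255,0,0])),4,(0,255,0),-1)
cv2.imwrite('pics/s8b.png',q)"
```

```text
t 21.73 pos [ 457.4 -228.7  153.2] rpy [-1.800e+02  1.000e-02  1.329e+01] F [-0.6  0.3 -1.3] M [ 0.01 -0.01  0.  ] gap 0.4434 q [ 18.  25.   4. 123.  -4.  31. -51.]
```

View pics/s8b.png

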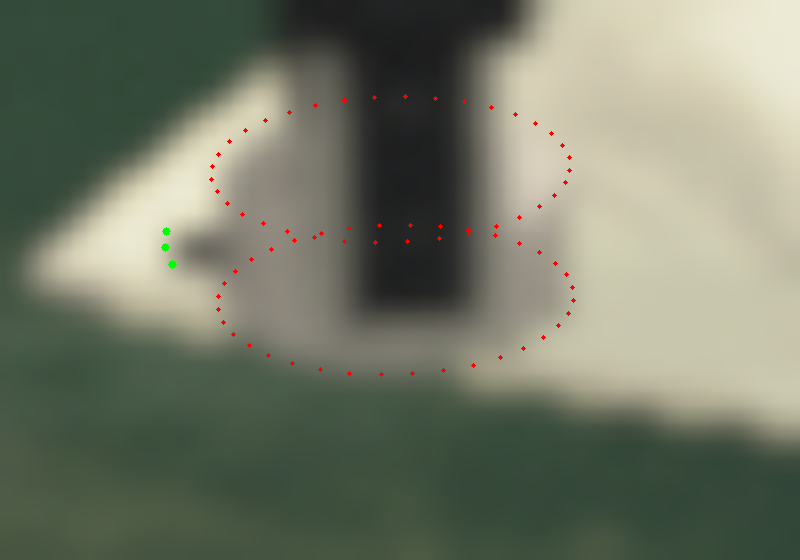

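The held collar matches the predicted outline within about 0.5 mm, and the screw is on its nominal heading. Moving above the shaft.

```bash
python3 -m creep '[35,8,0,0,0,0,0.3, 70,16,0,0,0,0,0.3, 105,24,0,0,0,0,0.3, 140,31,0,0,0,-0.06,0.3, 170,38,0,0,0,-0.06,0.3]';python3 -m creep '[0,0,15,0,0,0,0.3, 0,0,25,0,0,0,0.3, 0,0,25,0,0,0,0.3, 0,0,25,0,0,0,0.3, 0,0,25,0,0,0,0.3]';python3 -c "
from h import *
s=st();plan([.6315,-.2266,.115],13.75)
p=s['tool_pos']
for n in('side','top'):
  c,K=cal(n)
  u=proj(c,K,p).astype(int);x0,y0=u[0]-30,u[1]-20
  q=cv2.resize(c['img'][y0:y0+45,x0:x0+60,::-1],(800,600),interpolation=2);k=800/60
  f=lambda P:tuple(int(v) for v in (proj(c,K,P)-[x0,y0]+.5)*k)
  cc=p+[0,0,.005];w=[np.cos(np.radians(np.arange(0,360,10))),np.sin(np.radians(np.arange(0,360,10)))]
  for a,b in zip(*w):
    cv2.circle(q,f(cc+[.02*a,.02*b,-.008]),2,(0,0,255),-1)
    cv2.circle(q,f(np.array([.6315+.01*a,-.2266+.01*b,.1025])),2,(0,255,0),-1)
  cv2.imwrite(f'pics/{n}9.png',q)"
```

```text
t: 22.35
tool_pos: [0.6331, -0.226, 0.1529]
orientation: [-180.0, 0.0, 13.8]
force: [0.4, -0.6, -1.0]
finger_gap: 0.441
t: 22.98
tool_pos: [0.6317, -0.2268, 0.1288]
orientation: [180.0, -0.0, 13.8]
force: [-0.5, 0.6, -1.7]
finger_gap: 0.443
t 22.98 pos [ 631.7 -226.8  128.8] rpy [ 1.7997e+02 -4.0000e-02  1.3790e+01] F [-0.5  0.6 -1.7] M [-0.03 -0.07 -0.01] gap 0.4434 q [ 13.  37.   5. 104.  -4.  40. -56.]
shift mm [-0.2 -0.3 13.8] turn/8deg [ 0.003 -0.005  0.005]
```

View pics/side9.png

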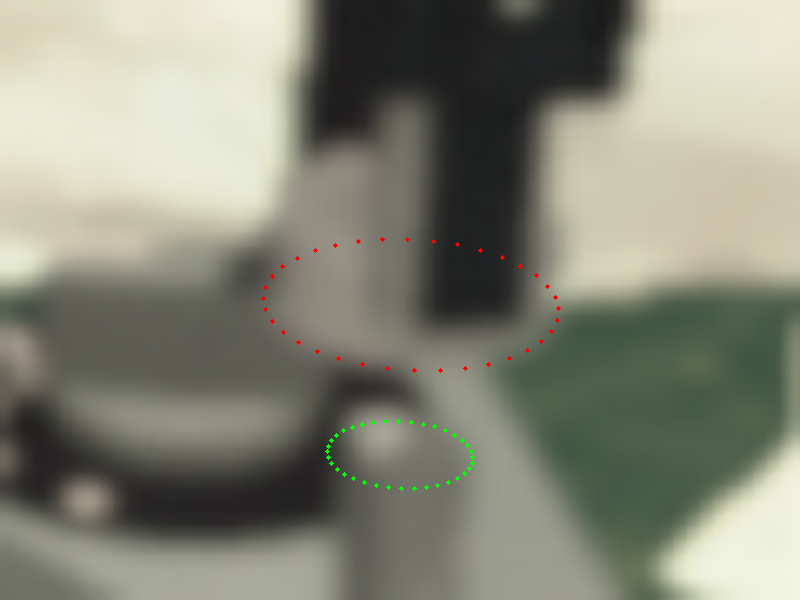

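View pics/top9.png

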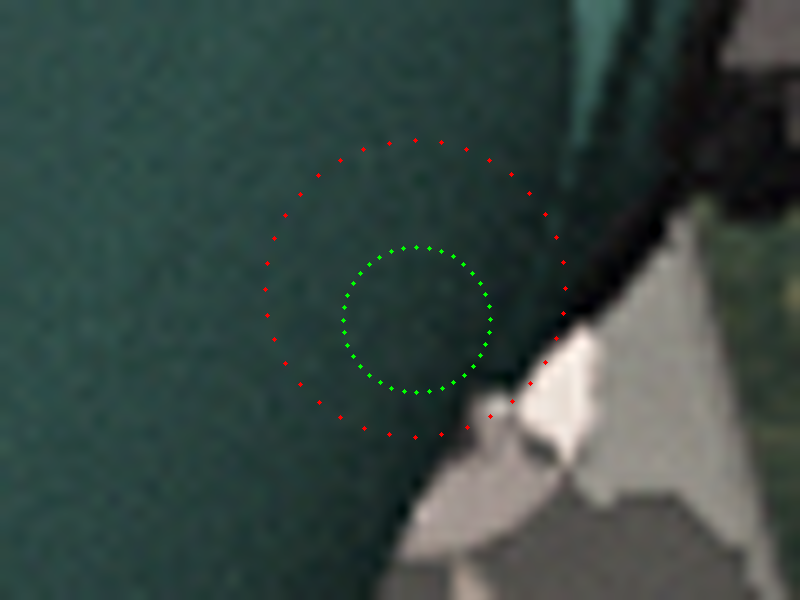

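The shaft top at side (385,440) lies under the collar. The top view is blocked by the arm, so I'll lower in small steps and watch the forces.

```bash
python3 -m creep '[0,0,6,0,0,0,0.3, 0,0,12,0,0,0,0.3, 0,0,17,0,0,0,0.3, 0,0,17,0,0,0,0.3, 0,0,17,0,0,0,0.3]';python3 -c "
from h import *
st()"; python3 -m creep '[0,0,2,0,0,0,0.3, 0,0,4,0,0,0,0.3, 0,0,6,0,0,0,0.3, 0,0,6,0,0,0,0.3, 0,0,6,0,0,0,0.3]';python3 -c "
from h import *
st()"
```

```text
t: 23.7
tool_pos: [0.6318, -0.2266, 0.1112]
orientation: [180.0, -0.0, 13.8]
force: [-0.4, -0.5, -0.9]
finger_gap: 0.44
t 23.7 pos [ 631.8 -226.6  111.2] rpy [180.    -0.    13.82] F [-0.4 -0.5 -0.9] M [-0.   -0.01 -0.02] gap 0.4398 q [ 13.  38.   4. 104.  -4.  38. -56.]
t: 24.32
tool_pos: [0.6318, -0.2265, 0.1052]
orientation: [180.0, 0.0, 13.8]
force: [0.4, -0.6, -1.1]
finger_gap: 0.444
t 24.32 pos [ 631.8 -226.5  105.2] rpy [180.     0.    13.82] F [ 0.4 -0.6 -1.1] M [ 0.01  0.01 -0.04] gap 0.444 q [ 13.  39.   4. 104.  -4.  37. -56.]
```

```bash
python3 -m creep '[0,0,2,0,0,0,0.3, 0,0,4,0,0,0,0.3, 0,0,6,0,0,0,0.3, 0,0,6,0,0,0,0.3, 0,0,6,0,0,0,0.3]';python3 -c "
from h import *
st()"; python3 -m creep '[0,0,2,0,0,0,0.3, 0,0,4,0,0,0,0.3, 0,0,5,0,0,0,0.3, 0,0,5,0,0,0,0.3, 0,0,5,0,0,0,0.3]';python3 -c "
from h import *
s=st();p=s['tool_pos']
for n in('side',):
  c,K=cal(n)
  u=proj(c,K,p).astype(int);x0,y0=u[0]-30,u[1]-20
  cv2.imwrite('pics/s10.png',cv2.resize(c['img'][y0:y0+45,x0:x0+60,::-1],(800,600),interpolation=2))"
```

```text
t: 24.95
tool_pos: [0.6318, -0.2265, 0.0992]
orientation: [-180.0, 0.0, 13.8]
force: [0.5, 0.0, -0.9]
finger_gap: 0.441
t 24.95 pos [ 631.8 -226.5   99.2] rpy [-180.      0.     13.82] F [ 0.5  0.  -0.9] M [ 0.03 -0.02  0.06] gap 0.4406 q [ 13.  39.   4. 104.  -4.  37. -56.]
t: 25.58
tool_pos: [0.6318, -0.2266, 0.0943]
orientation: [180.0, -0.0, 13.8]
force: [-0.5, 0.3, -1.1]
finger_gap: 0.443
t 25.57 pos [ 631.8 -226.6   94.3] rpy [179.99  -0.    13.82] F [-0.5  0.3 -1.1] M [-0.    0.05 -0.03] gap 0.4427 q [ 13.  39.   4. 105.  -4.  36. -56.]
```

View pics/s10.png

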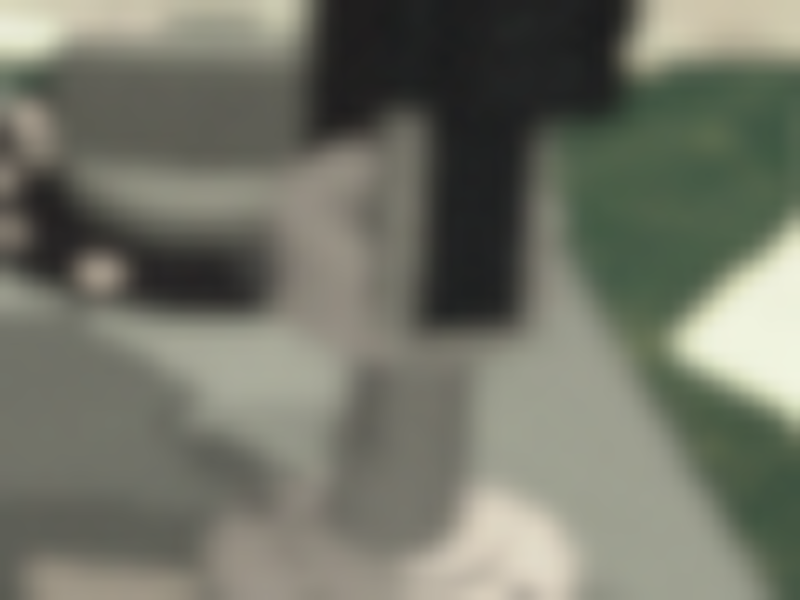

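The collar is over the shaft with no contact force. Lowering the last 12 mm to TCP z ≈ 82 mm.

```bash
python3 -m creep '[0,0,2,0,0,0,0.3, 0,0,5,0,0,0,0.3, 0,0,7,0,0,0,0.3, 0,0,7,0,0,0,0.3, 0,0,7,0,0,0,0.3]';python3 -c "
from h import *
st()"; python3 -m creep '[0,0,2,0,0,0,0.3, 0,0,4,0,0,0,0.3, 0,0,5,0,0,0,0.3, 0,0,5,0,0,0,0.3, 0,0,5,0,0,0,0.3]';python3 -c "
from h import *
s=st();p=s['tool_pos']
c,K=cal('side')
u=proj(c,K,p).astype(int);x0,y0=u[0]-35,u[1]-28
q=cv2.resize(c['img'][y0:y0+51,x0:x0+68,::-1],(800,600),interpolation=2);k=800/68
f=lambda P:tuple(int(v) for v in (proj(c,K,P)-[x0,y0]+.5)*k)
w=[np.cos(np.radians(np.arange(0,360,10))),np.sin(np.radians(np.arange(0,360,10)))]
for a,b in zip(*w):
  cv2.circle(q,f(np.array([.6315+.02*a,-.2266+.02*b,.079])),2,(0,0,255),-1)
cv2.circle(q,f(np.array([.6315,-.2266,.087])-Ro.from_euler('z',13.75,degrees=True).apply([.0255,0,0])),3,(0,255,0),-1)
cv2.imwrite('pics/s11.png',q)
c,K=cal('top');cv2.imwrite('pics/t11.png',cv2.resize(c['img'][165:255,200:330,::-1],(780,540)))
st()"
```

```text
t: 26.25
tool_pos: [0.6318, -0.2265, 0.0872]
orientation: [-180.0, 0.0, 13.8]
force: [0.3, 0.2, -0.3]
finger_gap: 0.442
t 26.25 pos [ 631.8 -226.5   87.2] rpy [-180.      0.     13.82] F [ 0.3  0.2 -0.3] M [ 0.04  0.05 -0.01] gap 0.4421 q [ 13.  40.   4. 105.  -5.  36. -56.]
t: 26.88
tool_pos: [0.6318, -0.2265, 0.0822]
orientation: [180.0, -0.0, 13.8]
force: [-0.2, 0.0, -1.0]
finger_gap: 0.444
t 26.88 pos [ 631.8 -226.5   82.2] rpy [180.    -0.    13.82] F [-0.2  0.  -1. ] M [-0.   -0.03 -0.01] gap 0.4436 q [ 13.  40.   4. 105.  -5.  35. -56.]
t 26.98 pos [ 631.8 -226.5   82.3] rpy [180.    -0.    13.82] F [ 0.9  0.2 -0.8] M [-0.05  0.07 -0.01] gap 0.4373 q [ 13.  40.   4. 105.  -5.  35. -56.]
```

View pics/s11.png

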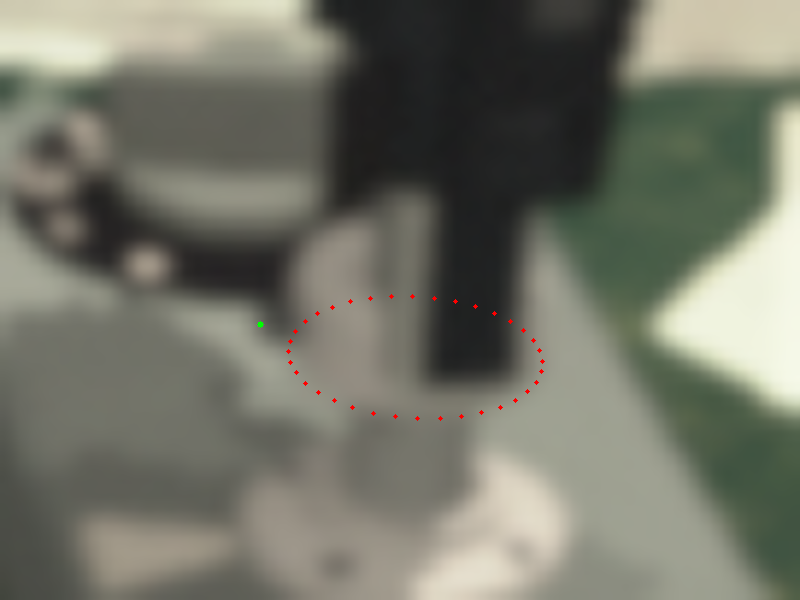

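View pics/t11.png

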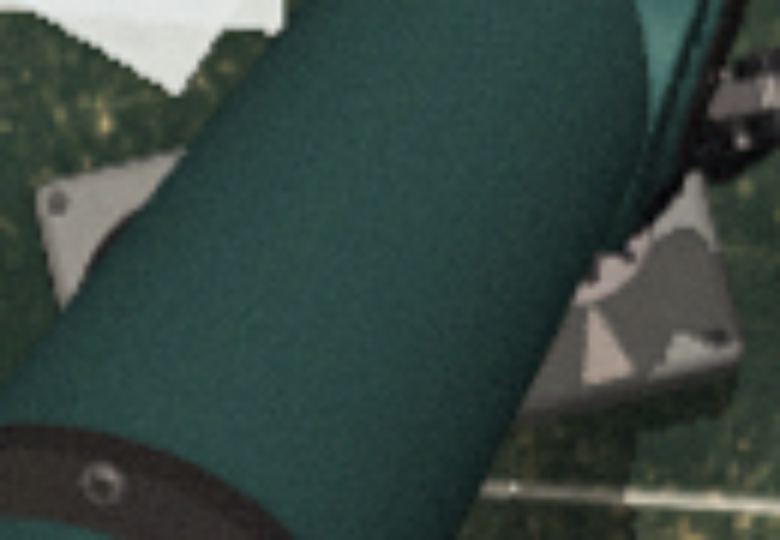

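The collar outline and screw end, at (268,325), sit on the predicted positions, and the forces are about zero. I'll hold briefly, then hand in.

```bash
python3 -m creep '[0,0,0,0,0,0,0.3, 0,0,0,0,0,0,0.3, 0,0,0,0,0,0,0.3, 0,0,0,0,0,0,0.3, 0,0,0,0,0,0,0.3]';python3 -c "
from h import *
st();print(r.finish_job())"
```

```text
t: 27.6
tool_pos: [0.6318, -0.2265, 0.0822]
orientation: [-180.0, 0.0, 13.8]
force: [-0.2, -0.8, -2.4]
finger_gap: 0.444
t 27.6 pos [ 631.8 -226.5   82.2] rpy [-180.      0.     13.82] F [-0.2 -0.8 -2.4] M [ 0.03 -0.06  0.03] gap 0.4444 q [ 13.  40.   4. 105.  -5.  35. -56.]
the job is handed in; nothing more can be done
None
```

I handed the job in at about 27.6 s with the collar held on the shaft. No verdict was reported.

**What I did:**
- I turned the selector to the ring mark and checked it in the picture after release.
- I gripped the shaft on its flat (gap reading about 15.5 mm), turned it about 74° clockwise, and saw the flat facing the wedge.
- I centred the largest ring with two crossed squeezes, picked it up, and lowered it over the shaft without feeling any contact.

**Last checks:**
- **Height and level:** the tool was steady at z = 82.2 mm, which puts the screw about 87 mm above the table, halfway down the flat. The tool was vertical.
- **Screw direction:** tool yaw was 13.8°, against a drive yaw of 13.75°. In the side view the collar and screw end sat where predicted.
- **Grip:** the fingers held the collar at gap 0.444, with force readings under 3 N.

**What disagreed or could not be checked:**
- The cameras and the shaft grips differed by about 1.5 mm in y on the shaft axis. I used the grip value.
- The arm blocked the top camera at the end, so the final selector position and the screw's line over the wedge could not be confirmed from above. The shaft's angle under the collar was not seen again either.
- I did not re-measure the bystanders at the end, though no force reading suggested that anything was touched.

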